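# Line up the topping jars by height

## Task

Set up the topping row for the lunch guests: stand the four green-lidded jars on the four cork coasters, one jar in the middle of each coaster, in order of height, with the shortest jar at the end next to the stack of bowls and the tallest at the far end by the napkin box. Keep the jars upright as you move them, and leave the tea cup that stands among them where it is.

Things in the scene. Friction and masses are not known exactly. Their poses are not given: they have to be found in the camera images.
- jar_60: Loose closed topping jar, an upright straight-sided cylinder 60 mm high and 50 mm in diameter: clear glass with cream contents and a 15 mm green lid flush with the glass. One of four alike but for height (60, 85, 110, 135 mm), 0.09 to 0.4 kg; stands on the table near the robot. Origin: centre of its underside; z is up its axis.
- jar_85: Loose closed topping jar, an upright straight-sided cylinder 85 mm high and 50 mm in diameter: clear glass with cream contents and a 15 mm green lid flush with the glass. One of four alike but for height (60, 85, 110, 135 mm), 0.09 to 0.4 kg; stands on the table near the robot. Origin: centre of its underside; z is up its axis.
- jar_110: Loose closed topping jar, an upright straight-sided cylinder 110 mm high and 50 mm in diameter: clear glass with cream contents and a 15 mm green lid flush with the glass. One of four alike but for height (60, 85, 110, 135 mm), 0.09 to 0.4 kg; stands on the table near the robot. Origin: centre of its underside; z is up its axis.
- jar_135: Loose closed topping jar, an upright straight-sided cylinder 135 mm high and 50 mm in diameter: clear glass with cream contents and a 15 mm green lid flush with the glass. One of four alike but for height (60, 85, 110, 135 mm), 0.09 to 0.4 kg; stands on the table near the robot. Origin: centre of its underside; z is up its axis.
- coaster_1: Fixed round cork coaster, 76 mm in diameter and 4 mm thick, at the end at the robot's left (+y) of the row of four. It lies on a fixed wooden serving board 10 mm thick, 115 by 430 mm, so its top is 14 mm above the table; neighbouring centres are 90 to 120 mm apart. Origin: centre of its underside, 10 mm above the table.
- coaster_2: Fixed round cork coaster, 76 mm in diameter and 4 mm thick, at second from the robot's left of the row of four. It lies on a fixed wooden serving board 10 mm thick, 115 by 430 mm, so its top is 14 mm above the table; neighbouring centres are 90 to 120 mm apart. Origin: centre of its underside, 10 mm above the table.
- coaster_3: Fixed round cork coaster, 76 mm in diameter and 4 mm thick, at third from the robot's left of the row of four. It lies on a fixed wooden serving board 10 mm thick, 115 by 430 mm, so its top is 14 mm above the table; neighbouring centres are 90 to 120 mm apart. Origin: centre of its underside, 10 mm above the table.
- coaster_4: Fixed round cork coaster, 76 mm in diameter and 4 mm thick, at the end at the robot's right (-y) of the row of four. It lies on a fixed wooden serving board 10 mm thick, 115 by 430 mm, so its top is 14 mm above the table; neighbouring centres are 90 to 120 mm apart. Origin: centre of its underside, 10 mm above the table.
- bowl_stack: Fixed stack of nested empty round bowls, 115 mm high and 114 mm across, on the table just beyond one end of the row of coasters (left or right, it changes), about 145 mm from the centre of the nearest coaster; a grey napkin box 90 by 120 mm, 110 mm high with its napkin, stands beyond the other end. Origin: centre of its underside.
- cup: Loose empty white tea cup without a handle, 60 mm across the rim, 65 mm high, 0.16 kg, standing upright among the jars; not to be disturbed. A low blue dish (18 mm high) and a white spoon also lie between the jars. Origin: centre of its underside.
Mind the look-alikes: they are no part of the job. What is shaped like the jar_60 but yellow is not meant.

How it is judged:
By the outcome, as a careful person would: the job done as asked, in the order asked, and still so for the second after the job is handed in, with the robot touching nothing.
It also fails if it takes over 104 s, if anything falls off the work surface, if the arm or the gripper's body presses on something with over 40 N, if the wrist force passes 120 N, or if a joint passes its speed limit or range.

## Robot

A 6-joint arm with a two-finger parallel gripper is mounted at the origin on the work surface. World frame = base frame: x ahead of the robot, y to its left, z up, the work surface at z = 0. Lengths are in m, angles in rad, forces in N, time in s.
With the tool pointing down it reaches from about 0.35 to 0.85 m from the base axis. Payload 8.1 kg.
Tool frame: the origin (TCP) lies at the centre of the arm's flange, where the gripper is bolted on; the fingertips stand 186 mm ahead of it and the grasp point (between the pads) lies 167 mm ahead of it (robot.grasp_offset is the distance from the TCP to the grasp point, in m); z points along the fingers, y is the line along which they close (so a half turn about z gives the same grasp; the last joint's range is limited). The gripper opens to 93 mm and grips with 3 to 60 N. Pads are 15 mm wide; open, the fingers measure 128 mm over their backs; the gripper's body (75 mm by 188 mm) begins 65 mm behind the grasp point.
Start: joints at [1.05, 0.13, 1.488, -0, 1.523, -0.085], TCP at [0.253, 0.544, 0.405] pointing down, gripper open.
Joint ranges: [-2.96, 2.96], [-0.89, 2.26], [0.02, 2.5], [-1.34, 4.48], [0, 2.73], [-2.66, 2.66]. Speed limits (rad/s): [2.39, 2.39, 2.79, 3.14, 3.14, 3.14].

## Interface

Orientations are given as a rotation vector (axis times angle).
In Python, from plant import robot gives the robot as it stands.
- The arm moves only by the tool drive_tool, never from a script. Its argument "moves" is one flat list of numbers, 7 for each row, row after row: the finger opening in mm, from 0 to 93, then the shift along the tool's x, y, z in mm, then the turn, a rotation vector about the tool's x, y, z in degrees. A call has 1 to 8 rows; each row shifts and turns the commanded pose from where the row before left it, along the tool's axes as they then stand; what a row does not reach is not made up. A row lasts 1/10 s, in which the tool goes at most 50 mm and 8.59 degrees, less where a joint would pass 70% of its speed; a pose out of reach is approached as far as the arm can. A call is refused whole if a number of a shift passes 50 or a number of a turn 8.59, either way. A call with a gripper value outside its range is refused whole. The fingers move at their own pace and stop on an object; "grip_force" is the grip in N (left out, the last holds). Time passes only in rows, so rows that do not move let the fingers close. It gives the time, the measured TCP pose, the force, the opening and the grip force at its end, in the units of the state.
- robot.read_state(): the state, without advancing time (a new reading comes with each control period).
- robot.read_camera(name): name is "side" or "top" or "wrist"; returns a dict with "color" (384x512x3 uint8, red, green, blue), "depth" (384x512 float32, m along the optical axis (not along the pixel's ray), 0 where there is no reading), "mtx" (3x3 intrinsics, pixels), "R" (3x3) and "t" (3): a world point X has camera coordinates R X + t. Camera axes: x right, y down, z forward; pixel columns grow to the right and rows downward; lengths in m; the calibration is good to about 2 mm. A picture is of the moment at which its call begins.
- robot.close_job(): hands the job in; it is judged then, once.
The state is a dict: "t": time; "q": joint angles; "dq": joint speeds; "joint_torque": joint torques, N m; "tool_pos": TCP position; "orientation": TCP orientation; "force": force on the tool from outside, world axes, zero at the start; "wrist_torque": the same for the moment, N m; "opening": finger opening in m; "gripper_force": force on a finger pad.
Only numpy, scipy, OpenCV 4.12 (cv2) and the standard library are available. Lean on these libraries where they do the work, as an engineer would, in place of code of your own. Each camera call takes 0.05 s, during which the arm holds its last target. There are 200 camera calls.

## Working session

There is one attempt and no reset: what is moved stays moved. The work goes in short steps, Python scripts to look and compute and a tool call to move; the robot and the scene stay as the last step left them, time stands still between calls to the robot, and variables do not carry over. Pictures are saved under pics/ and viewed, at most 14 in all, crops included, and the job is handed in when it is done.

Besides the shell and the picture viewer there is one more tool, called after "Call:" by a JSON object that holds its "op" and its "data", one argument or row to a line. drive_tool: Moves the arm, as the interface text tells. Its arguments: {"type":"object","properties":{"moves":{"type":"array","items":{"type":"number"}},"grip_force":{"type":"number"}},"required":["moves"]}

```bash
mkdir -p pics; ls; python3 - <<'E'
from plant import robot
import cv2,numpy as np
for n in("top","side"):
    c=robot.read_camera(n); np.savez(f"{n}0.npz",**c)
    cv2.imwrite(f"pics/{n}0.png",cv2.resize(c["color"][:,:,::-1],(768,576)))
    print(n,c["mtx"].tolist(),c["R"].round(3).tolist(),c["t"].round(3).tolist())
s=robot.read_state();print(s)
E
```

```text
pics
top [[357.05005792892786, 0.0, 259.94117878358526], [0.0, 357.05005792892786, 193.3511546090747], [0.0, 0.0, 1.0]] [[-0.001, -1.0, -0.002], [-0.992, 0.001, -0.124], [0.124, 0.002, -0.992]] [0.025, 0.499, 0.868]
side [[383.99534003816194, 0.0, 254.8667655998155], [0.0, 383.99534003816194, 196.9489999928002], [0.0, 0.0, 1.0]] [[0.818, -0.576, -0.012], [-0.409, -0.566, -0.715], [0.405, 0.59, -0.699]] [-0.431, 0.23, 0.743]
{'t': 0.1, 'q': array([ 1.04960111e+00,  1.31081799e-01,  1.48916855e+00, -8.05757094e-06,
        1.52299942e+00, -8.54028211e-02]), 'dq': array([-0.00105728, -0.00131679, -0.00274438,  0.00055347,  0.00021339,
       -0.0004698 ]), 'joint_torque': array([ 6.87281517e-04, -5.61333203e+01, -4.93101740e+01,  7.70304305e-02,
        2.88783247e-02, -3.25422207e-05]), 'tool_pos': array([0.25315715, 0.54375043, 0.40379539]), 'orientation': array([-6.79030936e-01, -3.06683126e+00,  2.48756839e-03]), 'force': array([-0.02369638, -0.18767387, -0.63927397]), 'wrist_torque': array([-0.04664538, -0.04462659,  0.02705466]), 'gripper_force': 0.0, 'opening': 0.0928811320219771}
```

View pics/top0.png

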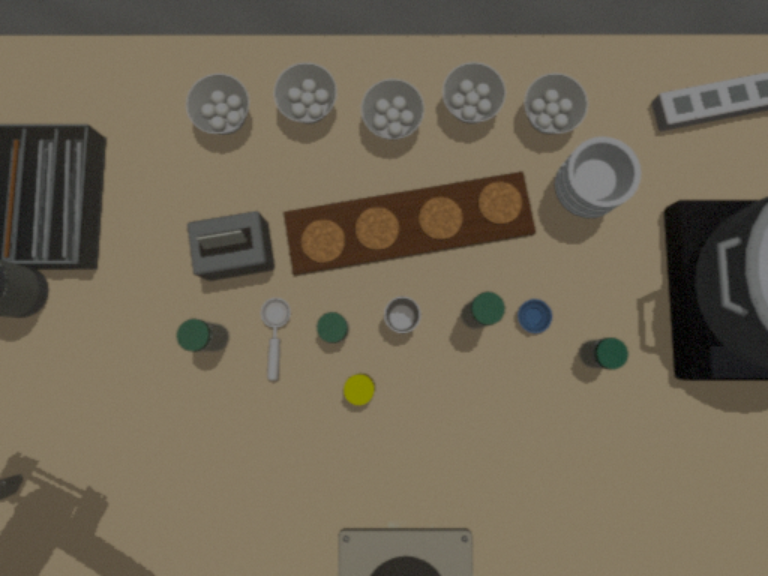

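View pics/side0.png

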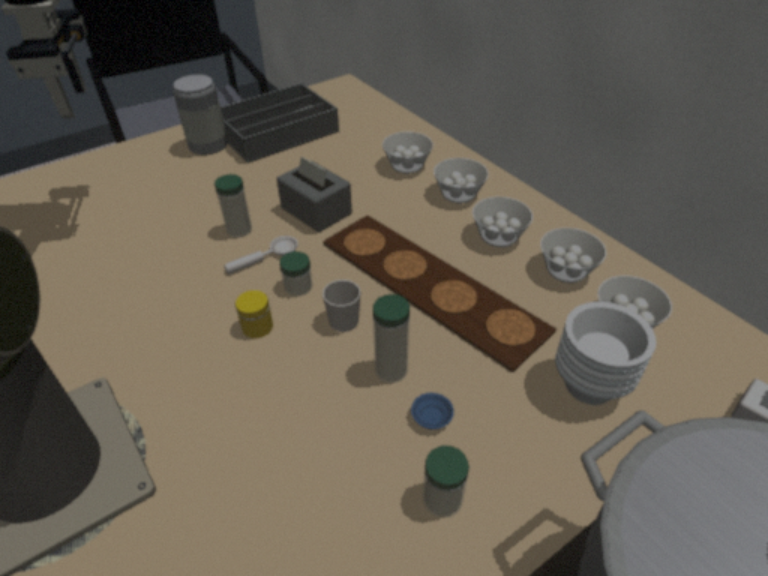

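The top view shows green lids at (194,335), (332,327), (487,308) and (611,353), coasters at (323,240) to (500,202), and the yellow decoy at (359,390). The bowls are at the right (-y) end and the napkin box at the left, so the shortest jar goes on coaster_4 and the tallest on coaster_1. The side view agrees: the lids are at (230,185), (295,265), (391,308) and (447,467).

```bash
cat > h.py <<'E'
import numpy as np,cv2
def load(n):
    return dict(np.load(n))
def pts(c,mask):
    v,u=np.nonzero(mask&(c["depth"]>0)); d=c["depth"][v,u]
    K=c["mtx"]; X=np.c_[(u-K[0,2])/K[0,0]*d,(v-K[1,2])/K[1,1]*d,d]
    return (X-c["t"])@c["R"]
def ray(c,u,v,z):
    K=c["mtx"]; d=c["R"].T@np.array([(u-K[0,2])/K[0,0],(v-K[1,2])/K[1,1],1]); o=-c["R"].T@c["t"]
    return o+d*(z-o[2])/d[2]
def rayod(c,u,v):
    K=c["mtx"]; d=c["R"].T@np.array([(u-K[0,2])/K[0,0],(v-K[1,2])/K[1,1],1]); return -c["R"].T@c["t"],d/np.linalg.norm(d)
def tri(ods):
    A=sum(np.eye(3)-np.outer(d,d) for o,d in ods); b=sum((np.eye(3)-np.outer(d,d))@o for o,d in ods)
    return np.linalg.solve(A,b)
def hsv(c): return cv2.cvtColor(c["color"],cv2.COLOR_RGB2HSV)
R={"green":((65,80,30),(95,255,255)),"cork":((8,130,110),(20,255,255)),"yellow":((24,150,100),(34,255,255))}
def blobs(c,col,amin=40):
    m=cv2.inRange(hsv(c),*R[col]); n,l,s,ce=cv2.connectedComponentsWithStats(m)
    return [(ce[i],l==i) for i in range(1,n) if s[i,4]>=amin]
E
python3 - <<'E'
from h import *
np.set_printoptions(precision=4,suppress=True)
for n in("top","side"):
    c=load(n+"0.npz")
    for col in("green","cork","yellow"):
        for ce,m in blobs(c,col):
            P=pts(c,m); zt=np.percentile(P[:,2],90) 
            T=P[P[:,2]>zt-.006]; lo,hi=np.percentile(T,2,0),np.percentile(T,98,0)
            print(n,col,ce.round(1),m.sum(),"ztop",zt.round(4),"med z",np.median(P[:,2]).round(4),"ctr",((lo+hi)/2)[:2],"mean",T.mean(0)[:2],"size",(hi-lo)[:2], "ray",ray(c,*ce,zt)[:2])
c=load("side0.npz");print(hsv(c)[185*2//3,154],hsv(c)[160,270])
E
```

```text
top green [324.8 205.2] 334 ztop 0.1375 med z 0.1359 ctr [ 0.4598 -0.1198] mean [ 0.4597 -0.1195] size [0.0409 0.0403] ray [ 0.4596 -0.1192]
top green [220.9 217.8] 254 ztop 0.0629 med z 0.0611 ctr [0.4358 0.1182] mean [0.4363 0.1185] size [0.0387 0.039 ] ray [0.4362 0.1183]
top green [128.6 222.9] 278 ztop 0.1129 med z 0.1109 ctr [0.4217 0.3229] mean [0.4221 0.3224] size [0.0406 0.0389] ray [0.4219 0.3217]
top green [407.2 235.2] 320 ztop 0.0872 med z 0.0855 ctr [ 0.3941 -0.3193] mean [ 0.3941 -0.3189] size [0.0408 0.0432] ray [ 0.394  -0.3182]
top cork [333.4 134.5] 549 ztop 0.0168 med z 0.0149 ctr [ 0.6565 -0.1676] mean [ 0.6565 -0.168 ] size [0.0626 0.0634] ray [ 0.6559 -0.1677]
top cork [293.6 144.8] 542 ztop 0.0171 med z 0.015 ctr [ 0.6286 -0.0631] mean [ 0.6288 -0.0635] size [0.064  0.0613] ray [ 0.6283 -0.0635]
top cork [251.2 151.7] 560 ztop 0.0169 med z 0.0151 ctr [0.6103 0.0474] mean [0.6107 0.0468] size [0.0642 0.0624] ray [0.61   0.0468]
top cork [215.2 160.1] 562 ztop 0.017 med z 0.0151 ctr [0.5885 0.1407] mean [0.5884 0.1405] size [0.0634 0.0622] ray [0.5879 0.1401]
to
[... 700 characters left out ...]
43.1 161.1] 241 ztop 0.0169 med z 0.0156 ctr [0.5855 0.1387] mean [0.5854 0.1379] size [0.0611 0.0595] ray [0.5844 0.1363]
side cork [269.9 176. ] 290 ztop 0.017 med z 0.0156 ctr [0.6074 0.0455] mean [0.6076 0.0455] size [0.0616 0.0611] ray [0.6065 0.044 ]
side cork [302.2 197.2] 368 ztop 0.0168 med z 0.0154 ctr [ 0.6255 -0.0649] mean [ 0.625  -0.0646] size [0.0623 0.0613] ray [ 0.6237 -0.0657]
side cork [339.9 217.5] 395 ztop 0.0169 med z 0.0154 ctr [ 0.6522 -0.1678] mean [ 0.6522 -0.168 ] size [0.0621 0.0617] ray [ 0.6509 -0.169 ]
side yellow [167.3 201. ] 250 ztop 0.0629 med z 0.0613 ctr [0.3339 0.0729] mean [0.3341 0.0722] size [0.0432 0.0412] ray [0.3335 0.0704]
[73 92 69] [ 10 145  65]
```

```bash
cat > d.py <<'E'
import sys,numpy as np
from scipy.spatial.transform import Rotation as Ro
from plant import robot
np.set_printoptions(precision=1,suppress=True)
s=robot.read_state(); R=Ro.from_rotvec(s["orientation"]).as_matrix(); p=s["tool_pos"]
Y=np.radians(12.3); G=np.c_[[-np.sin(Y),np.cos(Y),0],[np.cos(Y),np.sin(Y),0],[0,0,-1.]]
print("t",round(s["t"],2),"turn(tool,deg)",np.degrees(Ro.from_matrix(R.T@G).as_rotvec()),"grasp mm",(p-[0,0,.167])*1000,"open",s["opening"]*1000,"F",s["force"])
for a in sys.argv[1:]:
    q=np.array([float(v) for v in a.split(",")])+[0,0,.167]
    print(a,"shift after turn mm",G.T@(q-p)*1000); p=q
E
python3 - <<'E'
from h import *
c=load("top0.npz")
P=pts(c,np.ones(c["depth"].shape,bool))
for nm,x0,x1,y0,y1 in(("pot",.29,.5,-.46,-.35),("napkin",.48,.66,.22,.36),("eggbowls",.70,.8,-.3,.3)):
    S=P[(P[:,0]>x0)&(P[:,0]<x1)&(P[:,1]>y0)&(P[:,1]<y1)&(P[:,2]>.03)]
    print(nm,S.min(0).round(3),S.max(0).round(3))
    if nm=="pot":
        for y in np.arange(-.46,-.35,.01):
            q=S[abs(S[:,1]-y)<.005]
            if len(q):print(round(y,2),len(q),q[:,0].min().round(3),q[:,0].max().round(3),q[:,2].max().round(3))
E
python3 d.py .420,.322,.238 .420,.322,.08
```

```text
pot [ 0.351 -0.46   0.03 ] [ 0.5   -0.427  0.215]
-0.46 351 0.351 0.5 0.215
-0.45 324 0.353 0.5 0.212
-0.44 46 0.451 0.5 0.199
-0.43 126 0.455 0.5 0.199
napkin [0.519 0.225 0.03 ] [0.623 0.356 0.111]
eggbowls [ 0.7  -0.3   0.03] [0.8   0.299 0.119]
t 0.1 turn(tool,deg) [-0.1  0.  52.7] grasp mm [253.2 543.8 236.8] open 92.88113202197711 F [-0.  -0.2 -0.6]
.420,.322,.238 shift after turn mm [-252.2  115.8   -1.2]
.420,.322,.08 shift after turn mm [  0.   0. 158.]
```

Call:
{"op": "drive_tool", "data": {
  "moves": [93, 0, 0, 0, 0, 0, 7.5, 93, 0, 0, 0, 0, 0, 7.5, 93, 0, 0, 0, 0, 0, 7.5, 93, 0, 0, 0, 0, 0, 7.5, 93, 0, 0, 0, 0, 0, 7.5, 93, 0, 0, 0, 0, 0, 7.5, 93, 0, 0, 0, 0, 0, 7.5],
  "grip_force": 25
}}

```text
t: 0.8
tool_pos: [0.2532, 0.5438, 0.4041]
orientation: [1.972, 2.445, -0.002]
force: [0.5, 0.3, -0.1]
opening: 0.0935
gripper_force: 0.0
```

```bash
python3 d.py .420,.322,.238 .420,.322,.08
```

```text
t 0.8 turn(tool,deg) [-0.   0.  -0.1] grasp mm [253.2 543.8 237.1] open 93.46377158292987 F [ 0.5  0.3 -0.1]
.420,.322,.238 shift after turn mm [-252.2  115.7   -0.9]
.420,.322,.08 shift after turn mm [  0.   0. 158.]
```

Call:
{"op": "drive_tool", "data": {
  "moves": [93, -42, 19.3, 0, 0, 0, 0, 93, -42, 19.3, 0, 0, 0, 0, 93, -42, 19.3, 0, 0, 0, 0, 93, -42, 19.3, 0, 0, 0, 0, 93, -42, 19.3, 0, 0, 0, 0, 93, -42, 19.3, 0, 0, 0, 0, 93, 0, 0, 0, 0, 0, 0]
}}

```text
t: 1.5
tool_pos: [0.4236, 0.3191, 0.4043]
orientation: [1.971, 2.444, -0.002]
force: [0.5, 0.5, -0.6]
opening: 0.0928
gripper_force: 0.0
```

```bash
python3 d.py .420,.322,.08; python3 - <<'E'
from plant import robot
import cv2,numpy as np
c=robot.read_camera("wrist"); np.savez("w1.npz",**c); cv2.imwrite("pics/w1.png",c["color"][:,:,::-1])
from h import *
for ce,m in blobs(c,"green"):
    P=pts(c,m); z=np.percentile(P[:,2],90); T=P[P[:,2]>z-.006];lo,hi=np.percentile(T,2,0),np.percentile(T,98,0); print(ce,m.sum(),z,(lo+hi)/2,hi-lo)
E
```

```text
t 1.5 turn(tool,deg) [ 0.   0.1 -0.1] grasp mm [423.6 319.1 237.3] open 92.77277428335215 F [ 0.5  0.5 -0.6]
.420,.322,.08 shift after turn mm [  3.6  -2.9 157.3]
[251.72840237 183.6556213 ] 1690 0.11069161153268033 [0.42019498 0.32543698 0.10987266] [0.04115616 0.04217697 0.0027903 ]
[229.81781915 318.81117021] 752 0.060494746759521024 [0.4341792  0.12270847 0.05859321] [0.04134298 0.04138994 0.00504439]
```

View pics/w1.png

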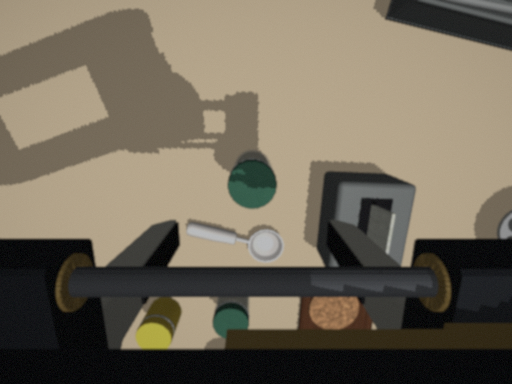

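The wrist view shows the jar lid at (252,184). It measures (0.420, 0.325) with its top at 0.111, so it agrees with the other views to about 3 mm. The fingers straddle the jar clear of the spoon and box.

Call:
{"op": "drive_tool", "data": {
  "moves": [93, 0, 0, 25, 0, 0, 0, 93, 0, 0, 25, 0, 0, 0, 93, 0, 0, 25, 0, 0, 0, 93, 0, 0, 0, 0, 0, 0]
}}

```text
t: 1.95
tool_pos: [0.4188, 0.3232, 0.3254]
orientation: [-1.962, -2.45, 0.011]
force: [-1.1, -1.1, -1.0]
opening: 0.0933
gripper_force: 0.0
```

```bash
python3 d.py .420,.323,.08
```

```text
t 1.95 turn(tool,deg) [-0.4  0.1  0.3] grasp mm [418.8 323.2 158.4] open 93.32851238410434 F [-1.1 -1.1 -1. ]
.420,.323,.08 shift after turn mm [-0.5  1.1 78.4]
```

Call:
{"op": "drive_tool", "data": {
  "moves": [93, 1, 0, 25, 0, 0, 0, 93, 0, 0, 30, 0, 0, 0, 93, 0, 0, 20, 0, 0, 0, 93, 0, 0, 6, 0, 0, 0, 93, 0, 0, 0, 0, 0, 0, 30, 0, 0, 0, 0, 0, 0, 30, 0, 0, 0, 0, 0, 0, 30, 0, 0, 0, 0, 0, 0]
}}

```text
t: 2.75
tool_pos: [0.4213, 0.3244, 0.2502]
orientation: [1.965, 2.45, 0.003]
force: [-0.3, 0.5, 0.5]
opening: 0.0735
gripper_force: 0.0
```

Call:
{"op": "drive_tool", "data": {
  "moves": [30, 0, 0, 0, 0, 0, 0, 30, 0, 0, 0, 0, 0, 0, 30, 0, 0, 0, 0, 0, 0]
}}

```text
t: 3.05
tool_pos: [0.4209, 0.324, 0.2489]
orientation: [1.966, 2.45, 0.0]
force: [-0.6, -0.5, -2.3]
opening: 0.05
gripper_force: 23.1
```

```bash
python3 d.py .420,.323,.08
```

```text
t 3.05 turn(tool,deg) [ 0.  -0.   0.2] grasp mm [420.9 324.   81.9] open 49.97943257466353 F [-0.6 -0.5 -2.3]
.420,.323,.08 shift after turn mm [-0.8 -1.1  1.9]
```

Call:
{"op": "drive_tool", "data": {
  "moves": [30, 0, 0, -10, 0, 0, 0, 30, 0, 0, -25, 0, 0, 0, 30, 0, 0, -35, 0, 0, 0, 30, 0, 0, -35, 0, 0, 0, 30, 0, 0, -30, 0, 0, 0, 30, 0, 0, -15, 0, 0, 0, 30, -10, 4, 0, 0, 0, 0, 30, -20, 8, 0, 0, 0, 0]
}}

```text
t: 3.85
tool_pos: [0.4387, 0.2973, 0.3976]
orientation: [-1.963, -2.452, 0.002]
force: [0.6, -0.1, -4.0]
opening: 0.0497
gripper_force: 25.0
```

Call:
{"op": "drive_tool", "data": {
  "moves": [30, -30, 12, 0, 0, 0, 0, 30, -40, 16, 0, 0, 0, 0, 30, -45, 18, 0, 0, 0, 0, 30, -45, 18, 0, 0, 0, 0, 30, -45, 18, 0, 0, 0, 0, 30, -38, 15, 0, 0, 0, 0, 30, -25, 10, 0, 0, 0, 0, 30, -10, 4, 0, 0, 0, 0]
}}

```text
t: 4.65
tool_pos: [0.6082, 0.0466, 0.3956]
orientation: [-1.968, -2.445, 0.005]
force: [-1.5, 0.1, -3.0]
opening: 0.05
gripper_force: 25.0
```

Call:
{"op": "drive_tool", "data": {
  "moves": [30, -3, 1, 0, 0, 0, 0, 30, 0, 0, 0, 0, 0, 0, 30, 0, 0, 0, 0, 0, 0, 30, 0, 0, 0, 0, 0, 0]
}}

```text
t: 5.05
tool_pos: [0.6088, 0.0485, 0.3987]
orientation: [-1.964, -2.452, -0.0]
force: [0.5, 0.3, -2.5]
opening: 0.0497
gripper_force: 25.0
```

```bash
python3 d.py .609,.0462,.0959; python3 - <<'E'
from plant import robot
import cv2,numpy as np
from h import *
a=[]
for n in("side","top","wrist"):
    c=robot.read_camera(n); a.append(cv2.resize(c["color"][:,:,::-1],None,fx=.75,fy=.75))
    for col in("green","cork"):
      for ce,m in blobs(c,col):
        P=pts(c,m); z=np.percentile(P[:,2],90); T=P[P[:,2]>z-.006];lo,hi=np.percentile(T,2,0),np.percentile(T,98,0); print(n,col,ce.round(0),m.sum(),z.round(4),((lo+hi)/2).round(4),(hi-lo).round(3))
cv2.imwrite("pics/a2.png",cv2.resize(np.hstack([a[0],a[2]]),(800,300)))
E
```

```text
t 5.05 turn(tool,deg) [-0.  -0.   0.3] grasp mm [608.8  48.5 231.7] open 49.66718164621371 F [ 0.5  0.3 -2.5]
.609,.0462,.0959 shift after turn mm [ -2.3  -0.3 135.8]
side green [274.  91.] 83 0.2623 [0.6089 0.0439 0.2602] [0.028 0.037 0.005]
side green [261. 205.] 293 0.1376 [ 0.4572 -0.1231  0.1361] [0.041 0.04  0.004]
side green [298. 311.] 358 0.0875 [ 0.3905 -0.3222  0.0862] [0.039 0.039 0.004]
side cork [242. 158.] 140 0.017 [0.5865 0.1465 0.0154] [0.063 0.049 0.004]
side cork [271. 177.] 269 0.0172 [0.6089 0.0435 0.0156] [0.061 0.061 0.005]
side cork [302. 197.] 376 0.017 [ 0.6252 -0.0647  0.0155] [0.063 0.063 0.005]
side cork [340. 218.] 387 0.0168 [ 0.6521 -0.1689  0.0153] [0.063 0.064 0.005]
top green [325. 205.] 336 0.1374 [ 0.4597 -0.1194  0.136 ] [0.041 0.041 0.005]
top green [407. 235.] 319 0.0874 [ 0.3945 -0.319   0.0859] [0.042 0.041 0.006]
top cork [333. 135.] 612 0.0169 [ 0.6561 -0.1668  0.0147] [0.067 0.064 0.006]
top cork [211. 159.] 372 0.0169 [0.5885 0.1474 0.0149] [0.068 0.054 0.006]
wrist green [111.  84.] 1730 0.0607 [0.4368 0.119  0.0592] [0.043 0.041 0.004]
wrist green [253. 245.] 4099 0.2608 [0.6057 0.0625 0.2825] [0.042 0.027 0.053]
wrist green [252. 304.] 977 0.2608 [0.6106 0.0317 0.2601] [0.031 0.012 0.002]
```

View pics/a2.png

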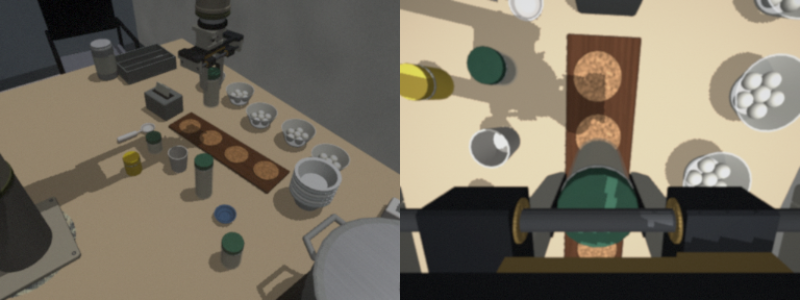

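The side view shows the jar held upright above the second coaster. The wrist view shows it between the pads.

Call:
{"op": "drive_tool", "data": {
  "moves": [30, -1, 0, 20, 0, 0, 0, 30, -1, 0, 35, 0, 0, 0, 30, 0, 0, 35, 0, 0, 0, 30, 0, 0, 25, 0, 0, 0, 30, 0, 0, 14, 0, 0, 0, 30, 0, 0, 4, 0, 0, 0, 30, 0, 0, 0, 0, 0, 0, 30, 0, 0, 0, 0, 0, 0]
}}

```text
t: 6.0
tool_pos: [0.6105, 0.0455, 0.2677]
orientation: [1.964, 2.449, 0.003]
force: [0.9, -0.7, -2.8]
opening: 0.0498
gripper_force: 25.0
```

Call:
{"op": "drive_tool", "data": {
  "moves": [30, 0, 0, 0.5, 0, 0, 0, 30, 0, 0, 0, 0, 0, 0]
}}

```text
t: 6.2
tool_pos: [0.6102, 0.0454, 0.2666]
orientation: [1.965, 2.449, 0.002]
force: [-0.5, 0.1, -3.2]
opening: 0.0499
gripper_force: 25.0
```

```bash
python3 d.py .609,.0462,.0959
```

```text
t 6.2 turn(tool,deg) [0.1 0.  0.2] grasp mm [610.2  45.4  99.6] open 49.87669606614005 F [-0.5  0.1 -3.2]
.609,.0462,.0959 shift after turn mm [ 1.1 -1.   3.7]
```

Call:
{"op": "drive_tool", "data": {
  "moves": [30, 0.5, -0.5, 1.5, 0, 0, 0, 30, 0.5, -0.5, 1.5, 0, 0, 0, 30, 0, 0, 0, 0, 0, 0, 30, 0, 0, 0, 0, 0, 0]
}}

```text
t: 6.6
tool_pos: [0.6088, 0.0461, 0.2628]
orientation: [1.965, 2.45, 0.001]
force: [0.2, -0.2, 1.8]
opening: 0.0495
gripper_force: 25.0
```

```bash
python3 d.py .609,.0462,.0959
```

```text
t 6.6 turn(tool,deg) [0.1 0.  0.2] grasp mm [608.8  46.1  95.8] open 49.542958328767014 F [ 0.2 -0.2  1.8]
.609,.0462,.0959 shift after turn mm [ 0.   0.2 -0.1]
```

Call:
{"op": "drive_tool", "data": {
  "moves": [93, 0, 0, 0, 0, 0, 0, 93, 0, 0, 0, 0, 0, 0, 93, 0, 0, 0, 0, 0, 0, 93, 0, 0, 0, 0, 0, 0, 93, 0, 0, -15, 0, 0, 0, 93, 0, 0, -30, 0, 0, 0, 93, 0, 0, -45, 0, 0, 0, 93, 0, 0, -45, 0, 0, 0]
}}

```text
t: 7.4
tool_pos: [0.6081, 0.0462, 0.3993]
orientation: [-1.965, -2.45, 0.001]
force: [1.4, -0.8, 1.1]
opening: 0.0932
gripper_force: 0.0
```

Call:
{"op": "drive_tool", "data": {
  "moves": [93, -14, -20, -10, 0, 0, 0, 93, -28, -40, 0, 0, 0, 0, 93, -31, -43, 0, 0, 0, 0, 93, -28, -40, 0, 0, 0, 0, 93, -20, -27, 0, 0, 0, 0, 93, -10, -12.5, 0, 0, 0, 0, 93, 0, 0, 0, 0, 0, 0, 93, 0, 0, 0, 0, 0, 0]
}}

```text
t: 8.2
tool_pos: [0.4609, -0.119, 0.4083]
orientation: [1.966, 2.449, 0.001]
force: [0.2, -0.8, -0.0]
opening: 0.0932
gripper_force: 0.0
```

```bash
python3 d.py .4585,-.121,.095; cat > look.py <<'E'
from plant import robot
from h import *
for n in("side","top","wrist"):
    c=robot.read_camera(n)
    for col in("green","cork"):
      for ce,m in blobs(c,col):
        P=pts(c,m); z=np.percentile(P[:,2],90); T=P[P[:,2]>z-.006];lo,hi=np.percentile(T,2,0),np.percentile(T,98,0); print(n,col,ce.round(0),m.sum(),z.round(4),((lo+hi)/2).round(4),(hi-lo).round(3))
E
python3 look.py
```

```text
t 8.2 turn(tool,deg) [0.1 0.  0.2] grasp mm [ 460.9 -119.   241.3] open 93.22675254786881 F [ 0.2 -0.8 -0. ]
.4585,-.121,.095 shift after turn mm [ -1.4  -2.8 146.3]
side green [268. 143.] 127 0.1266 [ 0.5616 -0.0186  0.1869] [0.115 0.163 0.13 ]
side green [196. 174.] 143 0.0629 [0.4334 0.116  0.0612] [0.038 0.037 0.005]
side green [262. 206.] 226 0.1373 [ 0.4577 -0.125   0.1362] [0.042 0.036 0.004]
side green [298. 310.] 353 0.0875 [ 0.3904 -0.3221  0.0863] [0.038 0.04  0.004]
side cork [251. 162.] 78 0.0173 [0.5991 0.1246 0.0157] [0.038 0.039 0.005]
side cork [276. 180.] 58 0.0168 [0.6099 0.0275 0.0154] [0.063 0.03  0.004]
side cork [302. 197.] 370 0.017 [ 0.6257 -0.0637  0.0155] [0.065 0.064 0.005]
side cork [340. 217.] 345 0.0168 [ 0.653  -0.1683  0.0154] [0.065 0.065 0.004]
top green [250. 141.] 305 0.1268 [0.6086 0.0466 0.1251] [0.041 0.041 0.005]
top green [221. 218.] 256 0.0628 [0.4359 0.118  0.0608] [0.039 0.039 0.006]
top green [407. 235.] 327 0.0875 [ 0.3945 -0.3184  0.0855] [0.042 0.043 0.006]
top cork [330. 130.] 319 0.017 [ 0.6683 -0.1612  0.015 ] [0.043 0.056 0.007]
top cork [294. 145.] 616 0.0171 [ 0.6285 -0.0634  0.015 ] [0.065 0.065 0.006]
top cork [262. 154.] 80 0.0171 [0.6031 0.0214 0.0145] [0.05  0.021 0.006]
top cork [215. 160.] 623 0.0171 [0.5876 0.1418 0.0151] [0.066 0.065 0.007]
wrist green [460.  48.] 2967 0.1249 [0.6061 0.0451 0.1232] [0.044 0.043 0.005]
wrist green [250. 197.] 1956 0.1357 [ 0.4583 -0.1194  0.1349] [0.041 0.043 0.003]
wrist green [167. 323.] 1070 0.0854 [ 0.393  -0.3181  0.0832] [0.041 0.043 0.005]
```

Call:
{"op": "drive_tool", "data": {
  "moves": [93, 0, -2.5, 25, 0, 0, 0, 93, 0, 0, 40, 0, 0, 0, 93, 0, 0, 40, 0, 0, 0, 93, 0, 0, 28, 0, 0, 0, 93, 0, 0, 13, 0, 0, 0, 93, 0, 0, 0, 0, 0, 0, 30, 0, 0, 0, 0, 0, 0, 30, 0, 0, 0, 0, 0, 0]
}}

```text
t: 9.15
tool_pos: [0.4594, -0.1198, 0.2633]
orientation: [1.963, 2.448, 0.002]
force: [-0.5, -0.1, 1.1]
opening: 0.0811
gripper_force: 0.0
```

Call:
{"op": "drive_tool", "data": {
  "moves": [30, 0, 0, 0, 0, 0, 0, 30, 0, 0, 0, 0, 0, 0, 30, 0, 0, 0, 0, 0, 0, 30, 0, 0, 0, 0, 0, 0, 30, 0, 0, 0, 0, 0, 0]
}}

```text
t: 9.65
tool_pos: [0.4585, -0.1197, 0.2616]
orientation: [1.965, 2.45, 0.0]
force: [0.4, -0.2, 2.1]
opening: 0.0498
gripper_force: 25.0
```

```bash
python3 d.py .4585,-.121,.245 .587,.1396,.245
```

```text
t 9.65 turn(tool,deg) [0.  0.  0.2] grasp mm [ 458.5 -119.7   94.6] open 49.798973745210574 F [ 0.4 -0.2  2.1]
.4585,-.121,.245 shift after turn mm [  -1.3   -0.3 -150.4]
.587,.1396,.245 shift after turn mm [227.2 181.1   0. ]
```

Call:
{"op": "drive_tool", "data": {
  "moves": [30, 0, 0, -10, 0, 0, 0, 30, 0, 0, -25, 0, 0, 0, 30, 0, 0, -35, 0, 0, 0, 30, 0, 0, -40, 0, 0, 0, 30, 0, 0, -30, 0, 0, 0, 30, 0, 0, -15, 0, 0, 0, 30, 10, 8, 0, 0, 0, 0, 30, 20, 16, 0, 0, 0, 0]
}}

```text
t: 10.45
tool_pos: [0.4751, -0.0852, 0.4151]
orientation: [-1.968, -2.448, 0.001]
force: [-0.2, 0.3, -3.6]
opening: 0.0496
gripper_force: 25.0
```

Call:
{"op": "drive_tool", "data": {
  "moves": [30, 30, 24, 0, 0, 0, 0, 30, 38, 31, 0, 0, 0, 0, 30, 38, 31, 0, 0, 0, 0, 30, 38, 31, 0, 0, 0, 0, 30, 28, 22, 0, 0, 0, 0, 30, 16, 12, 0, 0, 0, 0, 30, 8, 6, 0, 0, 0, 0, 30, 0, 0, 0, 0, 0, 0]
}}

```text
t: 11.25
tool_pos: [0.5857, 0.1416, 0.4139]
orientation: [-1.962, -2.45, 0.004]
force: [0.3, -0.4, -2.4]
opening: 0.0499
gripper_force: 25.0
```

Call:
{"op": "drive_tool", "data": {
  "moves": [30, 0, 0, 0, 0, 0, 0, 30, 0, 0, 0, 0, 0, 0]
}}

```text
t: 11.45
tool_pos: [0.5857, 0.1392, 0.4159]
orientation: [-1.967, -2.449, 0.001]
force: [0.3, -0.1, -2.1]
opening: 0.05
gripper_force: 25.0
```

```bash
python3 d.py .587,.1396,.1095
```

```text
t 11.45 turn(tool,deg) [-0.   0.   0.2] grasp mm [585.7 139.2 248.9] open 49.99591198251788 F [ 0.3 -0.1 -2.1]
.587,.1396,.1095 shift after turn mm [  0.1   1.3 139.4]
```

Call:
{"op": "drive_tool", "data": {
  "moves": [30, 0, 1, 20, 0, 0, 0, 30, 0, 0, 35, 0, 0, 0, 30, 0, 0, 35, 0, 0, 0, 30, 0, 0, 28, 0, 0, 0, 30, 0, 0, 15, 0, 0, 0, 30, 0, 0, 5, 0, 0, 0, 30, 0, 0, 0, 0, 0, 0, 30, 0, 0, 0, 0, 0, 0]
}}

```text
t: 12.25
tool_pos: [0.5878, 0.1404, 0.2803]
orientation: [1.965, 2.449, 0.003]
force: [-0.2, 0.6, -2.9]
opening: 0.0498
gripper_force: 25.0
```

Call:
{"op": "drive_tool", "data": {
  "moves": [30, 0, 0, 0.5, 0, 0, 0, 30, 0, 0, 0, 0, 0, 0, 30, 0, 0, 0, 0, 0, 0]
}}

```text
t: 12.55
tool_pos: [0.5872, 0.1406, 0.2785]
orientation: [1.965, 2.45, 0.001]
force: [-0.1, -0.5, -2.0]
opening: 0.0498
gripper_force: 25.0
```

```bash
python3 d.py .587,.1396,.1086
```

```text
t 12.55 turn(tool,deg) [0.1 0.  0.2] grasp mm [587.2 140.6 111.5] open 49.81360297878302 F [-0.1 -0.5 -2. ]
.587,.1396,.1086 shift after turn mm [-0.9 -0.4  2.9]
```

Call:
{"op": "drive_tool", "data": {
  "moves": [30, -0.5, 0, 1.5, 0, 0, 0, 30, 0, 0, 1.2, 0, 0, 0, 30, 0, 0, 0, 0, 0, 0, 30, 0, 0, 0, 0, 0, 0]
}}

```text
t: 12.95
tool_pos: [0.5873, 0.14, 0.2756]
orientation: [1.965, 2.45, 0.001]
force: [-2.3, -0.4, 3.3]
opening: 0.0497
gripper_force: 25.0
```

```bash
python3 d.py .587,.1396,.1086
```

```text
t 12.95 turn(tool,deg) [0.  0.  0.2] grasp mm [587.3 140.  108.6] open 49.74053990769083 F [-2.3 -0.4  3.3]
.587,.1396,.1086 shift after turn mm [-0.3 -0.3 -0. ]
```

Call:
{"op": "drive_tool", "data": {
  "moves": [93, 0, 0, 0, 0, 0, 0, 93, 0, 0, 0, 0, 0, 0, 93, 0, 0, 0, 0, 0, 0, 93, 0, 0, 0, 0, 0, 0, 93, 0, 0, -15, 0, 0, 0, 93, 0, 0, -30, 0, 0, 0, 93, 0, 0, -45, 0, 0, 0, 93, 0, 0, -40, 0, 0, 0]
}}

```text
t: 13.75
tool_pos: [0.5869, 0.14, 0.4079]
orientation: [1.965, 2.45, 0.001]
force: [0.7, 0.5, 0.8]
opening: 0.0928
gripper_force: 0.0
```

Call:
{"op": "drive_tool", "data": {
  "moves": [93, 0, -15, -15, 0, 0, 0, 93, 0, -35, 0, 0, 0, 0, 93, 3, -40, 0, 0, 0, 0, 93, 3, -35, 0, 0, 0, 0, 93, 3, -20, 0, 0, 0, 0, 93, 2, -8.5, 0, 0, 0, 0, 93, 0, 0, 0, 0, 0, 0, 93, 0, 0, 0, 0, 0, 0]
}}

```text
t: 14.55
tool_pos: [0.4355, 0.1175, 0.4208]
orientation: [1.965, 2.45, 0.002]
force: [0.2, 0.3, -0.1]
opening: 0.0931
gripper_force: 0.0
```

```bash
python3 d.py .435,.118,.038;python3 look.py|grep green
```

```text
t 14.55 turn(tool,deg) [0.1 0.  0.2] grasp mm [435.5 117.5 253.8] open 93.0966293400278 F [ 0.2  0.3 -0.1]
.435,.118,.038 shift after turn mm [  0.6  -0.3 215.8]
side green [241. 120.] 128 0.1517 [0.5833 0.1359 0.1502] [0.037 0.039 0.004]
side green [270. 143.] 147 0.1267 [0.6051 0.0436 0.1251] [0.038 0.037 0.005]
side green [196. 174.] 135 0.0627 [0.4324 0.1156 0.0615] [0.038 0.034 0.005]
side green [298. 310.] 359 0.0875 [ 0.3905 -0.3221  0.0862] [0.039 0.039 0.004]
top green [250. 141.] 307 0.1268 [0.6088 0.0466 0.1249] [0.042 0.041 0.005]
top green [407. 235.] 320 0.0873 [ 0.3945 -0.3194  0.0858] [0.042 0.042 0.005]
wrist green [253. 176.] 1101 0.0607 [0.4344 0.1199 0.0598] [0.041 0.042 0.003]
wrist green [413. 208.] 2146 0.1497 [0.5843 0.1395 0.1477] [0.044 0.042 0.005]
```

Call:
{"op": "drive_tool", "data": {
  "moves": [93, 1, 0, 30, 0, 0, 0, 93, 0, 0, 45, 0, 0, 0, 93, 0, 0, 45, 0, 0, 0, 93, 0, 0, 45, 0, 0, 0, 93, 0, 0, 30, 0, 0, 0, 93, 0, 0, 15, 0, 0, 0, 93, 0, 0, 5, 0, 0, 0, 93, 0, 0, 0, 0, 0, 0]
}}

```text
t: 15.5
tool_pos: [0.4347, 0.1184, 0.2044]
orientation: [-1.965, -2.45, 0.002]
force: [-0.8, 0.7, -0.6]
opening: 0.0929
gripper_force: 0.0
```

Call:
{"op": "drive_tool", "data": {
  "moves": [30, 0, 0, 0, 0, 0, 0, 30, 0, 0, 0, 0, 0, 0, 30, 0, 0, 0, 0, 0, 0, 30, 0, 0, 0, 0, 0, 0, 30, 0, 0, 0, 0, 0, 0, 30, 0, 0, 0, 0, 0, 0]
}}

```text
t: 16.1
tool_pos: [0.4348, 0.1184, 0.2053]
orientation: [1.965, 2.45, 0.001]
force: [-1.0, -0.1, 1.0]
opening: 0.0498
gripper_force: 20.8
```

```bash
python3 d.py .435,.118,.208 .6542,-.1678,.208
```

```text
t 16.1 turn(tool,deg) [0.  0.  0.2] grasp mm [434.8 118.4  38.3] open 49.751854175730465 F [-1.  -0.1  1. ]
.435,.118,.208 shift after turn mm [  -0.5    0.2 -169.7]
.6542,-.1678,.208 shift after turn mm [-325.9  153.3    0. ]
```

Call:
{"op": "drive_tool", "data": {
  "moves": [30, 0, 0, -10, 0, 0, 0, 30, 0, 0, -25, 0, 0, 0, 30, 0, 0, -40, 0, 0, 0, 30, 0, 0, -45, 0, 0, 0, 30, 0, 0, -35, 0, 0, 0, 30, 0, 0, -15, 0, 0, 0, 30, -12, 6, 0, 0, 0, 0, 30, -24, 11, 0, 0, 0, 0]
}}

```text
t: 16.9
tool_pos: [0.4589, 0.087, 0.3738]
orientation: [-1.962, -2.452, 0.001]
force: [1.1, -0.0, -2.5]
opening: 0.0497
gripper_force: 25.0
```

Call:
{"op": "drive_tool", "data": {
  "moves": [30, -34, 16, 0, 0, 0, 0, 30, -42, 20, 0, 0, 0, 0, 30, -45, 21, 0, 0, 0, 0, 30, -45, 21, 0, 0, 0, 0, 30, -45, 21, 0, 0, 0, 0, 30, -40, 19, 0, 0, 0, 0, 30, -26, 12, 0, 0, 0, 0, 30, -13, 6, 0, 0, 0, 0]
}}

```text
t: 17.7
tool_pos: [0.6551, -0.1702, 0.3703]
orientation: [-1.966, -2.445, 0.004]
force: [-0.7, 0.8, -1.2]
opening: 0.0498
gripper_force: 25.0
```

Call:
{"op": "drive_tool", "data": {
  "moves": [30, 0, 0, 0, 0, 0, 0, 30, 0, 0, 0, 0, 0, 0, 30, 0, 0, 0, 0, 0, 0]
}}

```text
t: 18.0
tool_pos: [0.6542, -0.1661, 0.3736]
orientation: [-1.964, -2.449, 0.001]
force: [-0.4, -0.1, -1.3]
opening: 0.0499
gripper_force: 25.0
```

```bash
python3 d.py .6542,-.1678,.0523
```

```text
t 18.0 turn(tool,deg) [-0.1 -0.1  0.3] grasp mm [ 654.2 -166.1  206.6] open 49.88420393131804 F [-0.4 -0.1 -1.3]
.6542,-.1678,.0523 shift after turn mm [ -1.7  -0.4 154.3]
```

```bash
python3 - <<'E'
from h import *
c=load("top0.npz");P=pts(c,np.ones(c["depth"].shape,bool))
S=P[(P[:,0]>.7)&(P[:,0]<.9)&(abs(P[:,1]+.15)<.07)&(P[:,2]>.03)];print(len(S),S.min(0),S.max(0))
S=P[(P[:,0]>.55)&(P[:,0]<.8)&(P[:,1]<-.2)&(P[:,1]>-.4)&(P[:,2]>.09)];print(len(S),S.min(0),S.max(0))
E
```

```text
882 [ 0.78370605 -0.21986607  0.03002243] [ 0.89459728 -0.08012642  0.0556774 ]
1189 [ 0.61871952 -0.3652654   0.0900215 ] [ 0.73277248 -0.25215952  0.11966911]
```

Call:
{"op": "drive_tool", "data": {
  "moves": [30, -1, 0, 20, 0, 0, 0, 30, -0.5, 0, 40, 0, 0, 0, 30, 0, 0, 40, 0, 0, 0, 30, 0, 0, 15, 0, 0, 0, 30, 0, 0, 0, 0, 0, 0, 30, 0, 0, 0, 0, 0, 0]
}}

```text
t: 18.6
tool_pos: [0.6555, -0.1679, 0.2618]
orientation: [1.964, 2.45, 0.001]
force: [-0.2, 0.0, -1.1]
opening: 0.0494
gripper_force: 25.0
```

```bash
python3 d.py .6542,-.1678,.0523
```

```text
t 18.6 turn(tool,deg) [0.1 0.  0.3] grasp mm [ 655.5 -167.9   94.8] open 49.413215621315885 F [-0.2  0.  -1.1]
.6542,-.1678,.0523 shift after turn mm [ 0.3 -1.3 42.5]
```

Clear of the bowls (stack edge at y = -0.252, egg bowls only 56 mm high).

Call:
{"op": "drive_tool", "data": {
  "moves": [30, 0, -0.5, 15, 0, 0, 0, 30, 0, 0, 15, 0, 0, 0, 30, 0, 0, 7, 0, 0, 0, 30, 0, 0, 2, 0, 0, 0, 30, 0, 0, 0, 0, 0, 0, 30, 0, 0, 0, 0, 0, 0]
}}

```text
t: 19.2
tool_pos: [0.6548, -0.1683, 0.2214]
orientation: [1.965, 2.45, 0.0]
force: [0.2, 0.1, -1.1]
opening: 0.0498
gripper_force: 25.0
```

Call:
{"op": "drive_tool", "data": {
  "moves": [30, 0, -0.5, 1, 0, 0, 0, 30, 0, 0, 1, 0, 0, 0, 30, 0, 0, 0, 0, 0, 0, 30, 0, 0, 0, 0, 0, 0]
}}

```text
t: 19.6
tool_pos: [0.6542, -0.1684, 0.2193]
orientation: [1.965, 2.45, 0.0]
force: [0.7, -0.4, -0.2]
opening: 0.0498
gripper_force: 25.0
```

```bash
python3 d.py .6542,-.1678,.0523
```

```text
t 19.6 turn(tool,deg) [0.  0.  0.2] grasp mm [ 654.2 -168.4   52.3] open 49.77438595141886 F [ 0.7 -0.4 -0.2]
.6542,-.1678,.0523 shift after turn mm [0.6 0.1 0. ]
```

Call:
{"op": "drive_tool", "data": {
  "moves": [30, 0, 0, 0.5, 0, 0, 0, 93, 0, 0, 0, 0, 0, 0, 93, 0, 0, 0, 0, 0, 0, 93, 0, 0, 0, 0, 0, 0, 93, 0, 0, 0, 0, 0, 0, 93, 0, 0, -20, 0, 0, 0, 93, 0, 0, -40, 0, 0, 0, 93, 0, 0, -45, 0, 0, 0]
}}

```text
t: 20.4
tool_pos: [0.6533, -0.168, 0.3224]
orientation: [-1.963, -2.447, 0.002]
force: [0.7, 0.7, -0.7]
opening: 0.0925
gripper_force: 0.0
```

Call:
{"op": "drive_tool", "data": {
  "moves": [93, 0, -15, -40, 0, 0, 0, 93, -10, -35, -25, 0, 0, 0, 93, -15, -45, 0, 0, 0, 0, 93, -15, -48, 0, 0, 0, 0, 93, -15, -48, 0, 0, 0, 0, 93, -15, -45, 0, 0, 0, 0, 93, -13, -32, 0, 0, 0, 0, 93, -10, -20, 0, 0, 0, 0]
}}

```text
t: 21.2
tool_pos: [0.3915, -0.3223, 0.3887]
orientation: [1.967, 2.449, -0.001]
force: [1.0, 0.3, 0.1]
opening: 0.0929
gripper_force: 0.0
```

Call:
{"op": "drive_tool", "data": {
  "moves": [93, 0, 0, 0, 0, 0, 0, 93, 0, 0, 0, 0, 0, 0, 93, 0, 0, 0, 0, 0, 0]
}}

```text
t: 21.5
tool_pos: [0.3943, -0.3208, 0.3886]
orientation: [1.965, 2.451, 0.001]
force: [-0.8, -0.2, -0.3]
opening: 0.0933
gripper_force: 0.0
```

```bash
python3 d.py .3925,-.320,.058;python3 look.py|grep green
```

```text
t 21.5 turn(tool,deg) [ 0.  -0.   0.3] grasp mm [ 394.3 -320.8  221.6] open 93.3067654121426 F [-0.8 -0.2 -0.3]
.3925,-.320,.058 shift after turn mm [  1.2  -1.6 163.6]
side green [241. 120.] 135 0.1515 [0.5832 0.1353 0.1503] [0.039 0.038 0.004]
side green [271. 143.] 165 0.1264 [0.6049 0.0425 0.1248] [0.038 0.037 0.005]
side green [299. 312.] 370 0.0875 [ 0.3902 -0.3271  0.0862] [0.041 0.03  0.004]
top green [338. 129.] 269 0.0768 [ 0.6538 -0.168   0.0748] [0.042 0.041 0.006]
top green [250. 141.] 306 0.1267 [0.6087 0.0456 0.125 ] [0.042 0.039 0.005]
top green [208. 148.] 334 0.1519 [0.5872 0.1381 0.1501] [0.042 0.041 0.005]
top green [408. 235.] 309 0.0873 [ 0.3943 -0.32    0.0853] [0.041 0.041 0.006]
wrist green [252. 188.] 1577 0.0858 [ 0.3921 -0.32    0.0849] [0.041 0.043 0.003]
```

Call:
{"op": "drive_tool", "data": {
  "moves": [93, 0.5, -1.5, 25, 0, 0, 0, 93, 0, 0, 40, 0, 0, 0, 93, 0, 0, 40, 0, 0, 0, 93, 0, 0, 35, 0, 0, 0, 93, 0, 0, 18, 0, 0, 0, 93, 0, 0, 5, 0, 0, 0, 93, 0, 0, 0, 0, 0, 0, 93, 0, 0, 0, 0, 0, 0]
}}

```text
t: 22.45
tool_pos: [0.3928, -0.3215, 0.227]
orientation: [1.964, 2.449, -0.0]
force: [0.7, 0.1, -0.5]
opening: 0.0928
gripper_force: 0.0
```

Call:
{"op": "drive_tool", "data": {
  "moves": [30, 0, 0, 0, 0, 0, 0, 30, 0, 0, 0, 0, 0, 0, 30, 0, 0, 0, 0, 0, 0, 30, 0, 0, 0, 0, 0, 0, 30, 0, 0, 0, 0, 0, 0, 30, 0, 0, 0, 0, 0, 0, 30, 0, 0, 0, 0, 0, 0]
}}

```text
t: 23.15
tool_pos: [0.3921, -0.3211, 0.2256]
orientation: [1.966, 2.45, 0.0]
force: [0.3, 0.1, 0.2]
opening: 0.0496
gripper_force: 25.0
```

```bash
python3 d.py .3925,-.320,.208 .6268,-.0645,.208
```

```text
t 23.15 turn(tool,deg) [0.  0.  0.2] grasp mm [ 392.1 -321.1   58.6] open 49.567895415371495 F [0.3 0.1 0.2]
.3925,-.320,.208 shift after turn mm [   1.     0.6 -149.4]
.6268,-.0645,.208 shift after turn mm [199.7 283.4   0. ]
```

Call:
{"op": "drive_tool", "data": {
  "moves": [30, 0, 0, -10, 0, 0, 0, 30, 0, 0, -25, 0, 0, 0, 30, 0, 0, -35, 0, 0, 0, 30, 0, 0, -35, 0, 0, 0, 30, 0, 0, -30, 0, 0, 0, 30, 0, 0, -15, 0, 0, 0, 30, 8, 11, 0, 0, 0, 0, 30, 16, 22, 0, 0, 0, 0]
}}

```text
t: 23.95
tool_pos: [0.4188, -0.2906, 0.3746]
orientation: [-1.968, -2.448, 0.001]
force: [-0.1, 1.0, -3.1]
opening: 0.0498
gripper_force: 25.0
```

Call:
{"op": "drive_tool", "data": {
  "moves": [30, 23, 33, 0, 0, 0, 0, 30, 28, 40, 0, 0, 0, 0, 30, 29, 42, 0, 0, 0, 0, 30, 29, 42, 0, 0, 0, 0, 30, 26, 37, 0, 0, 0, 0, 30, 20, 28, 0, 0, 0, 0, 30, 14, 19, 0, 0, 0, 0, 30, 7.5, 10, 0, 0, 0, 0]
}}

```text
t: 24.75
tool_pos: [0.6249, -0.0624, 0.3726]
orientation: [-1.96, -2.45, 0.002]
force: [-0.4, -0.8, -1.6]
opening: 0.0499
gripper_force: 25.0
```

Call:
{"op": "drive_tool", "data": {
  "moves": [30, 0, 0, 0, 0, 0, 0, 30, 0, 0, 0, 0, 0, 0, 30, 0, 0, 0, 0, 0, 0]
}}

```text
t: 25.05
tool_pos: [0.6237, -0.0663, 0.3752]
orientation: [-1.967, -2.449, 0.001]
force: [-1.0, -0.6, -2.0]
opening: 0.0498
gripper_force: 25.0
```

```bash
python3 d.py .6268,-.0645,.0726
```

```text
t 25.05 turn(tool,deg) [-0.1  0.   0.2] grasp mm [623.7 -66.3 208.2] open 49.78961667570679 F [-1.  -0.6 -2. ]
.6268,-.0645,.0726 shift after turn mm [  1.1   3.4 135.6]
```

Call:
{"op": "drive_tool", "data": {
  "moves": [30, 0.5, 1, 20, 0, 0, 0, 30, 0, 0.5, 35, 0, 0, 0, 30, 0, 0, 35, 0, 0, 0, 30, 0, 0, 25, 0, 0, 0, 30, 0, 0, 14, 0, 0, 0, 30, 0, 0, 4, 0, 0, 0, 30, 0, 0, 0, 0, 0, 0, 30, 0, 0, 0, 0, 0, 0]
}}

```text
t: 25.85
tool_pos: [0.6265, -0.0649, 0.2446]
orientation: [1.965, 2.448, 0.002]
force: [0.4, -0.4, -1.9]
opening: 0.0495
gripper_force: 25.0
```

```bash
python3 d.py .6268,-.0645,.0726
```

```text
t 25.85 turn(tool,deg) [0.2 0.1 0.2] grasp mm [626.5 -64.9  77.6] open 49.542580151909945 F [ 0.4 -0.4 -1.9]
.6268,-.0645,.0726 shift after turn mm [0.3 0.4 5. ]
```

Call:
{"op": "drive_tool", "data": {
  "moves": [30, 0, 0, 1.5, 0, 0, 0, 30, 0, 0, 1, 0, 0, 0, 30, 0, 0, 0.5, 0, 0, 0, 30, 0, 0, 0, 0, 0, 0, 30, 0, 0, 0, 0, 0, 0]
}}

```text
t: 26.35
tool_pos: [0.6258, -0.0644, 0.2397]
orientation: [1.966, 2.451, 0.0]
force: [0.0, 0.6, -2.2]
opening: 0.0498
gripper_force: 25.0
```

```bash
python3 d.py .6268,-.0645,.0726
```

```text
t 26.35 turn(tool,deg) [0.  0.  0.2] grasp mm [625.8 -64.4  72.7] open 49.77261890768043 F [ 0.   0.6 -2.2]
.6268,-.0645,.0726 shift after turn mm [-0.3  1.   0.1]
```

Call:
{"op": "drive_tool", "data": {
  "moves": [30, 0, 0.5, 0.5, 0, 0, 0, 30, 0, 0, 0.5, 0, 0, 0, 30, 0, 0, 0, 0, 0, 0, 30, 0, 0, 0, 0, 0, 0]
}}

```text
t: 26.75
tool_pos: [0.6263, -0.0644, 0.2396]
orientation: [1.965, 2.45, -0.0]
force: [-4.1, 0.3, 6.6]
opening: 0.0497
gripper_force: 25.0
```

```bash
python3 d.py .6268,-.0645,.0726
```

```text
t 26.75 turn(tool,deg) [0.  0.  0.2] grasp mm [626.3 -64.4  72.6] open 49.65508193394268 F [-4.1  0.3  6.6]
.6268,-.0645,.0726 shift after turn mm [-0.2  0.4 -0. ]
```

Seated. I'll release it, rise, and back away toward the robot.

Call:
{"op": "drive_tool", "data": {
  "moves": [93, 0, 0, 0, 0, 0, 0, 93, 0, 0, 0, 0, 0, 0, 93, 0, 0, 0, 0, 0, 0, 93, 0, 0, 0, 0, 0, 0, 93, 0, 0, -20, 0, 0, 0, 93, 0, 0, -40, 0, 0, 0, 93, 0, 0, -45, 0, 0, 0, 93, 0, 0, -45, 0, 0, 0]
}}

```text
t: 27.55
tool_pos: [0.6259, -0.0643, 0.3896]
orientation: [-1.965, -2.45, 0.001]
force: [1.9, 0.0, 0.2]
opening: 0.0929
gripper_force: 0.0
```

Call:
{"op": "drive_tool", "data": {
  "moves": [93, 0, -15, -30, 0, 0, 0, 93, 0, -30, 0, 0, 0, 0, 93, 0, -40, 0, 0, 0, 0, 93, 0, -40, 0, 0, 0, 0, 93, 0, -40, 0, 0, 0, 0, 93, 0, -30, 0, 0, 0, 0, 93, 0, -15, 0, 0, 0, 0, 93, 0, 0, 0, 0, 0, 0]
}}

```text
t: 28.35
tool_pos: [0.42, -0.1103, 0.4189]
orientation: [1.967, 2.449, 0.0]
force: [-0.7, -0.4, 0.7]
opening: 0.0931
gripper_force: 0.0
```

```bash
python3 d.py; python3 look.py; python3 - <<'E'
from plant import robot
import cv2,numpy as np
a=[cv2.resize(robot.read_camera(n)["color"][:,:,::-1],(400,300)) for n in("top","side")]
cv2.imwrite("pics/f.png",np.hstack(a))
E
```

```text
t 28.35 turn(tool,deg) [0.  0.  0.2] grasp mm [ 420.  -110.3  251.9] open 93.05153352568854 F [-0.7 -0.4  0.7]
side green [272. 143.] 130 0.1268 [0.6064 0.0419 0.1254] [0.036 0.036 0.005]
side green [305. 172.] 186 0.1015 [ 0.6218 -0.0673  0.1002] [0.039 0.04  0.004]
side green [344. 200.] 215 0.0767 [ 0.6499 -0.1704  0.0751] [0.038 0.04  0.004]
side cork [309. 203.] 62 0.0171 [ 0.6283 -0.0872  0.0152] [0.061 0.024 0.005]
top green [338. 129.] 277 0.0766 [ 0.6536 -0.1675  0.0749] [0.042 0.041 0.006]
top green [297. 137.] 295 0.1016 [ 0.6263 -0.0649  0.0998] [0.042 0.04  0.006]
top green [250. 141.] 310 0.1266 [0.6086 0.0457 0.1249] [0.042 0.039 0.006]
top green [208. 148.] 329 0.1518 [0.5865 0.1385 0.1501] [0.041 0.041 0.005]
top cork [323. 130.] 73 0.017 [ 0.6689 -0.144   0.016 ] [0.041 0.022 0.007]
top cork [283. 142.] 65 0.0175 [ 0.638  -0.0356  0.026 ] [0.038 0.015 0.028]
top cork [343. 142.] 40 0.0164 [ 0.6376 -0.1916  0.0151] [0.029 0.021 0.005]
top cork [262. 155.] 76 0.0167 [0.6032 0.0214 0.0144] [0.051 0.021 0.007]
top cork [304. 151.] 46 0.0167 [ 0.614  -0.0893  0.0149] [0.03  0.019 0.005]
top cork [225. 161.] 87 0.0171 [0.5868 0.1158 0.0148] [0.059 0.018 0.006]
wrist green [488.  71.] 2295 0.125 [0.605  0.0451 0.1236] [0.042 0.043 0.004]
wrist green [442. 184.] 1593 0.0998 [ 0.623  -0.0647  0.098 ] [0.044 0.042 0.005]
wrist green [407. 257.] 225 0.3211 [ 0.4574 -0.0714  0.3255] [0.009 0.005 0.01 ]
```

View pics/f.png

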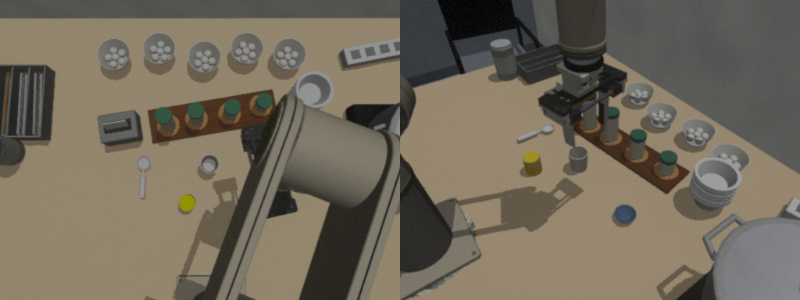

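All four jars stand centred to within about 3 mm, in height order, with the shortest next to the bowls. The cup is still in place and the arm is clear.

```bash
python3 -c "
from plant import robot
print(robot.close_job())"
```

```text
the job is handed in; nothing more can be done
None
```

I stood the four green-lidded jars on the coasters in height order, with the 60 mm jar by the bowls and the 135 mm jar by the napkin box. Each is within about 3 mm of centre, the cup was left where it stood, and I handed the job in at about 28.5 s.

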